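Park the vial mixer with its orange mark on top

ROBOT

A 7-joint arm with a two-finger parallel gripper is mounted at the origin on a cart in front of the work surface, level with it; the furniture and walls round the work are solid. World frame = base frame: x ahead of the robot, y to its left, z up, the work surface at z = 0. Lengths are in m, angles in rad, forces in N, time in s.
With the tool pointing down it reaches from about 0.425 to 0.875 m from the base axis. Payload 8.4 kg.
Tool frame: the origin (TCP) lies midway between the tips of the shut fingers; the grasp point (between the pads) lies 19 mm behind it; z points along the fingers, y is the line along which they close (so a half turn about z gives the same grasp; the last joint's range is limited). The gripper opens to 87 mm and grips with 3 to 60 N. Pads are 19 mm wide; open, the fingers measure 117 mm over their backs; the gripper's body (75 mm by 190 mm) begins 51 mm behind the grasp point.
Start: joints at [-0.099, 0.333, 0.04, 1.465, -0.013, 1.343, -0.059], TCP at [0.65, -0, 0.223] pointing down, gripper open.
Joint ranges: [-2.58, 2.58], [-0.38, 2.09], [-1.3, 1.39], [0.25, 2.4], [-1.5, 4.64], [0.08, 2.09], [-2.65, 2.65]. Speed limits (rad/s): [2.22, 2.22, 2.79, 2.79, 3.14, 3.14, 3.14].

INTERFACE

Orientations are given as a unit quaternion [x, y, z, w].
In Python, from plant import arm, eyes, finder gives the robot as it stands. Calls block until the motion is done:
- arm.move_ptp(position, orientation): joint-space move of the TCP to a pose.
- arm.movel(position, rot=None, speed=0.15, max_force=None): straight line of the TCP; rot=None keeps the orientation; speed is the mean speed in m/s. With max_force (N) it stops when the force on the tool has changed by that much, and returns True; else False.
- arm.set_joints(angles): joint-space move.
- arm.set_gripper(opening, effort=None): finger opening in m; effort is the grip in N (None keeps the last); returns when the fingers have stopped.
- arm.hold(seconds).
- arm.ik(position, orientation): joint angles nearest the present ones, or None.
- arm.get_state(): the state.
- eyes.get_image(name): name is "scene" or "side" or "wrist"; returns the picture (400x640x3 uint8, blue, green, red); there is no depth.
- eyes.calibration(name): a dict with "vertical_fov" (degrees; the focal length in pixels is half the picture's height over the tangent of half this angle, whatever the lens; pixels are square), "cx", "cy" (the principal point, pixels), "k1" (the pictures are not rectified: a ray, as slopes to the right and down, at radius r is drawn at 1 + k1 r^2 times it, then the intrinsics apply), "R" (3x3) and "t" (3): a world point X has camera coordinates R X + t. Camera axes: x right, y down, z forward; pixel columns grow to the right and rows downward; lengths in m; the calibration is good to about 2 mm. A picture is of the moment at which its call begins: read the wrist's pose just before it. calibration takes no time and is no camera call; for the wrist camera it gives the pose at the moment of the call.
A pose or a line that the arm cannot do raises arm.MotionError and nothing moves.
- arm.finish_job(): hands the job in; it is judged then, once.
Trained networks look in the newest picture that a camera, given by its name, has taken for a name from the list of things; names that differ only in an ending like _2 or _b are one class to them, and where a whole thing is asked for, a point or a joint stands for the part that bears it (a point fixed in the world has none). Each returns a list of dicts, best first, with "p" (0 to 1); they miss things now and then, are a little off and sometimes report something else, mostly with a low value. They report only what shows in the picture. A call takes as long as a camera call. They do not tell look-alikes from the thing itself.
- finder.recognise(thing, camera): "location" ([x, y, z] in m, in world coordinates, good to about 4 mm: the middle of the surface that is visible of it).
- finder.landmark_of(thing, camera): "location" ([x, y, z] in m, in world coordinates, good to about 4 mm: a listed point, or the origin of a listed thing).
The state is a dict: "t": time; "q": joint angles; "qvel": joint speeds; "tau": joint torques, N m; "position": TCP position; "tcp_rot": TCP orientation; "force": force on the tool from outside, world axes, zero at the start; "torque": the same for the moment, N m; "width": finger opening in m; "gripper_force": force on a finger pad.
Only numpy, scipy, OpenCV 4.12 (cv2) and the standard library are available. Lean on these libraries where they do the work, as an engineer would, in place of code of your own. Each camera call takes 0.05 s, during which the arm holds its last target. There are 200 camera calls.

TASK

Park the vial mixer: take the amber dropper bottle off its round black pad in front of the red-balled hold lever and stand it upright well clear, to one side on the couch. Turn the mixer's wheel by hand until the orange mark hidden behind the blue guard is straight up at the top, and only then swing the hold lever fully over, away from you, leaving the wheel as it is. Finally stand the bottle upright on its black pad again, wholly on it, without knocking over the bottle or shifting the cotton-bud tub or the plaster box.

Things in the scene. Friction and masses are not known exactly. Their poses are not given: they have to be found in the camera images.
- mixer: Vial mixer: white base 166 (x) x 290 (y) x 16 mm, fixed to the couch. Origin under the base near its centre; x away from the robot, y to its left. Wheel on the left, lever and pad on the right, 160 mm apart. Motor housing behind the wheel: from 26 mm behind its mid-plane, ends 20 mm above the axle. The couch right of the mixer, within 160 mm of the pad's centre (pad level and nearer), is free.
- wheel_axle (a point): Centre of the wheel, an upright aluminium disc 170 mm across, 16 mm thick, 108 mm above the couch; its rim can be pinched across the 16 mm from above. Turns with the wheel: x along the level axle, away from the robot; z toward the mark. Turns either way without stops, about 1 N at the rim, and stays where left. Vials clipped on its front reach 26 mm before the mid-plane, within 54 mm of the axle.
- guard_top (a point): Middle of the top edge of the blue guard, a 184 mm wide, 5 mm thick upright plate 36 mm in front of the wheel's mid-plane, which hides the lower half of the wheel; its top is 7 mm above the axle's level. Axes of the mixer.
- wheel_mark (a point): Middle of the orange mark on the wheel's rim, 85 mm from the axle: a bar 16 mm wide running 34 mm in from the rim on both faces, 1 mm proud. Its z axis points outward from the axle: straight up when the mark is on top.
- mixer_wheel (a joint): Turn of the wheel in rad: 0 (or any whole turn) = orange mark straight up. Grows as the wheel turns clockwise seen from the robot (its top moving to the robot's right).
- hold_lever (a joint): Hold lever: 0 = leaning 0.5 rad toward the robot, 1.0 = fully over, leaning 0.5 rad away from the robot. It stays where it is left (about 1 N at the ball).
- hold_lever_tip (a point): Centre of the lever's red ball, 26 mm across, 75 mm above the pivot (a level axis along the mixer's y, 38 mm above the couch; block 70 x 50 mm, 25 mm high). The ball is 104 mm above the couch at either end of its swing, 113 mm at mid-swing; the ends are 72 mm apart along the mixer's x. At lever 0 it is 43 mm behind the pad's centre. The point turns with the lever.
- bottle_pad (a point): Centre of the top of the round black rubber pad, 58 mm across, 19 mm above the couch, on the mixer's base in front of the lever; here the bottle starts and must return. Axes of the mixer (x toward the lever, y left toward the wheel's side). The base's right edge is 45 mm from it.
- dropper_bottle: Amber glass dropper bottle with a black rubber bulb, 33 mm across, 102 mm tall; the straight glass body is 32 mm wide up to 62 mm, then a cap 24 mm wide and the bulb. Origin at the centre of its underside, z up.
- cotton_buds: Clear round tub of pink cotton buds, 77 mm across, 80 mm tall; bystander on the left. Origin at the centre of its underside.
- plaster_box: Small white and purple carton, 50 x 82 x 36 mm; bystander on the right. Origin at the centre of its underside.
Things that resemble listed ones, but are neither listed nor needed, are in the scene too. What is shaped like the dropper_bottle but yellow is not meant.

How it is judged:
On the way, in this order (a step that is already met when the one before it is completed fails the run):
1. the bottle stands upright aside, at least 6 cm from the middle of its pad (horizontal distance between dropper_bottle and bottle_pad above 0.06 m and height (world z) of dropper_bottle below 0.03 m and angle between dropper_bottle's own z axis and vertical below 0.12 rad and linear speed of dropper_bottle below 0.03 m/s and contact force between the fingers and dropper_bottle below 0.1 N), for 0.2 s.
2. the wheel's orange mark is at the top (within 8 degrees) and at rest, the hold lever not yet swung over (angle between wheel_mark's own z axis and vertical below 0.14 rad and velocity of joint mixer_wheel between -0.1 and 0.1 rad/s and value of joint hold_lever below 0.5 rad), for 0.2 s.
3. the hold lever is fully over with the mark still on top (value of joint hold_lever above 0.85 rad and angle between wheel_mark's own z axis and vertical below 0.14 rad), for 0.2 s.
At the end, for the whole second after the job is handed in: The orange mark is straight up (within 8 degrees) with the wheel at rest, the hold lever is over (joint above 0.85), and the bottle stands upright and at rest on its black pad, its middle within 14 mm of the pad's middle (all of step 3 and velocity of joint mixer_wheel between -0.1 and 0.1 rad/s and angle between dropper_bottle's own z axis and vertical below 0.12 rad and linear speed of dropper_bottle below 0.03 m/s and horizontal distance between dropper_bottle and bottle_pad below 0.014 m and z of dropper_bottle in the frame of bottle_pad between -0.003 and 0.003 m); the robot touches nothing.
It fails at once if the bottle is knocked over (tilted more than 40 degrees) (angle between dropper_bottle's own z axis and vertical above 0.7 rad).
It fails at once if the cotton-bud tub is shifted more than 3 cm (distance of cotton_buds from where it was at the start of the episode above 0.03 m).
It fails at once if the plaster box is shifted more than 3 cm (distance of plaster_box from where it was at the start of the episode above 0.03 m).
It also fails if it takes over 72 s, if anything falls off the work surface, if the arm or the gripper's body presses on something with over 40 N, if the wrist force passes 120 N, or if a joint passes its speed limit or range.

## Working session

There is one attempt and no reset: what is moved stays moved. The work goes in short steps, each a Python script; the robot and the scene stay as the last script left them, time stands still between calls to the robot, and variables do not carry over. Pictures are saved under pics/ and viewed, at most 10 in all, crops included, and the job is handed in when it is done.

```bash
ls; mkdir -p pics; python3 - <<'E'
from plant import arm, eyes, finder
import cv2
for n in ["scene","side"]:
    cv2.imwrite(f"pics/{n}0.png", eyes.get_image(n))
    for k in ["mixer","wheel_axle","guard_top","wheel_mark","hold_lever_tip","bottle_pad","dropper_bottle","cotton_buds","plaster_box"]:
        print(n,k,[(round(d['p'],2),[round(float(v),3) for v in d['location']]) for d in finder.landmark_of(k,n)][:3])
s=arm.get_state();print(s['t'],s['tcp_rot'],s['width'])
E
```

```text
pics
scene mixer [(0.84, [0.587, 0.056, 0.0]), (0.62, [0.662, 0.355, 0.002])]
scene wheel_axle [(0.87, [0.603, 0.115, 0.109])]
scene guard_top [(0.71, [0.569, 0.115, 0.116])]
scene wheel_mark []
scene hold_lever_tip [(0.41, [0.592, -0.043, 0.106]), (0.17, [0.582, 0.054, 0.001])]
scene bottle_pad [(0.85, [0.547, -0.048, 0.018])]
scene dropper_bottle [(0.79, [0.545, -0.045, 0.017]), (0.65, [0.611, -0.153, 0.001])]
scene cotton_buds [(0.81, [0.662, 0.357, 0.002])]
scene plaster_box [(0.76, [0.439, -0.397, -0.001])]
side mixer [(0.7, [0.586, 0.06, 0.002])]
side wheel_axle [(0.83, [0.602, 0.119, 0.106])]
side guard_top [(0.68, [0.57, 0.119, 0.117]), (0.37, [0.437, -0.396, -0.002])]
side wheel_mark [(0.76, [0.605, 0.101, 0.021]), (0.51, [0.568, 0.114, 0.116]), (0.29, [0.436, -0.397, -0.003])]
side hold_lever_tip [(0.59, [0.591, -0.047, 0.105])]
side bottle_pad [(0.74, [0.55, -0.042, 0.019])]
side dropper_bottle [(0.7, [0.547, -0.048, 0.025]), (0.61, [0.614, -0.154, -0.001])]
side cotton_buds [(0.98, [0.662, 0.358, -0.001]), (0.28, [0.584, 0.06, -0.0])]
side plaster_box [(0.7, [0.437, -0.393, 0.001])]
1.0 [ 7.07135853e-01  7.07077707e-01 -1.57472040e-05 -2.24746656e-05] 0.08669858293250082
```

View pics/scene0.png

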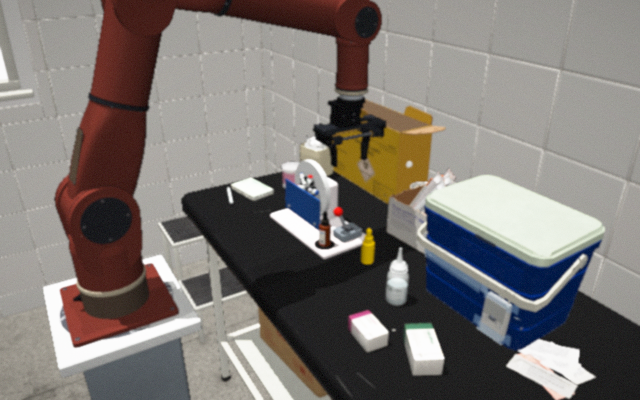

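View pics/side0.png

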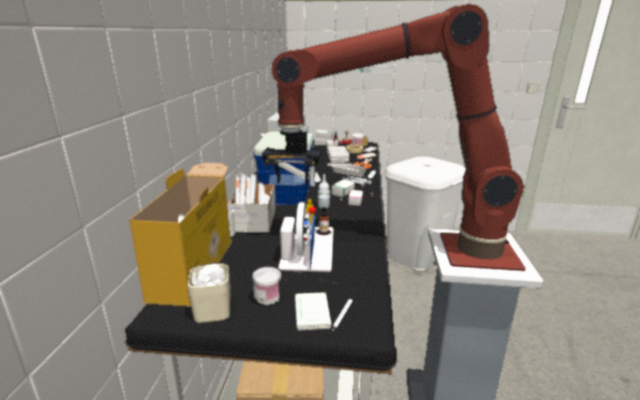

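Amber bottle is at about (325,232) in the scene view, in front of the red ball at (338,212). The yellow look-alike is at (368,247). The two cameras agree to about 4 mm, the mixer's yaw is close to 0, and the mark is estimated near the bottom. I'll move the bottle first.

```bash
cat > h.py <<'E'
from plant import arm, eyes, finder
import numpy as np, cv2
from scipy.spatial.transform import Rotation as R
def down(dx,dy):
    """tool down, closing line along (dx,dy); picks the half turn nearer in joint 7"""
    y=np.array([dx,dy,0])/np.hypot(dx,dy); z=np.array([0,0,-1.])
    return R.from_matrix(np.c_[np.cross(y,z),y,z]).as_quat()
def st():
    s=arm.get_state(); print('t %.1f'%s['t'],np.round(s['position'],4),'w %.4f'%s['width'],'gf %.1f'%s['gripper_force'],'F',np.round(s['force'],1))
def lm(k,n):
    return [(round(d['p'],2),[round(float(v),3) for v in d['location']]) for d in finder.landmark_of(k,n)][:3]
A=np.radians(25)
QB=down(np.sin(A),-np.cos(A)); QB2=down(-np.sin(A),np.cos(A)); QX=down(1,0)
E
python3 - <<'E'
from h import *
B=np.array([0.547,-0.046])
q0=np.array(arm.get_state()['q'])
c=[(np.abs(np.array(j)-q0).max(),i) for i,q in enumerate([QB,QB2]) if (j:=arm.ik([*B,0.2],q)) is not None]
print(c); Q=[QB,QB2][min(c)[1]]; np.save('q.npy',Q)
arm.set_gripper(0.07,15)
arm.move_ptp([*B,0.2],Q)
cv2.imwrite('pics/w0.png',eyes.get_image('wrist'))
print(lm('dropper_bottle','wrist'),lm('bottle_pad','wrist'),lm('hold_lever_tip','wrist')); st()
E
```

```text
[(np.float64(1.0476373169132693), 0), (np.float64(2.043791204027244), 1)]
[(0.71, [0.545, -0.05, 0.023]), (0.69, [0.589, -0.045, 0.099]), (0.65, [0.614, -0.151, 0.003])] [(0.76, [0.545, -0.046, 0.019])] [(0.88, [0.587, -0.045, 0.099])]
t 2.8 [ 0.5474 -0.0457  0.2   ] w 0.0701 gf 0.0 F [-0.7  0.4 -0.6]
```

View pics/w0.png

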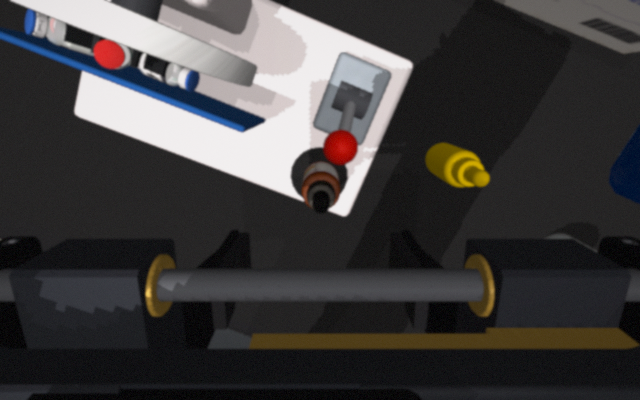

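The wrist view shows the bottle with its bulb at (320,200) on the pad, the ball at (340,147) behind it and the yellow bottle at (460,165). All are as estimated, so I'll grasp.

```bash
python3 - <<'E'
from h import *
Q=np.load('q.npy')
B=np.array([0.546,-0.047]); zg=0.057
arm.movel([*B,0.13],speed=0.15)
print(arm.movel([*B,zg],speed=0.08,max_force=8)); st()
arm.set_gripper(0.0,15); st()
g=arm.get_state()['position']
arm.movel([*B,0.2],speed=0.12); st()
P=np.array([0.52,-0.165])
arm.movel([*P,0.12],speed=0.2)
print(arm.movel([*P,zg-0.019-0.003],speed=0.05,max_force=4)); st()
arm.set_gripper(0.06); arm.hold(0.1); st()
z=arm.get_state()['position'][2]; np.save('park.npy',[*P,z])
arm.movel([*P,0.16],speed=0.2)
for c in ['scene','side']: eyes.get_image(c); print(lm('dropper_bottle',c),lm('bottle_pad',c))
st()
E
```

```text
False
t 4.5 [ 0.5464 -0.0471  0.0575] w 0.0702 gf 0.0 F [0.1 0.2 0.6]
t 5.2 [ 0.546 -0.047  0.057] w 0.0315 gf 15.0 F [-0.3 -0.3  0.1]
t 6.6 [ 0.5455 -0.047   0.1991] w 0.0318 gf 15.0 F [ 0.2  0.1 -0.5]
True
t 8.9 [ 0.52   -0.1652  0.0378] w 0.0315 gf 15.0 F [-1.1 -0.1  4.3]
t 9.8 [ 0.5191 -0.1648  0.0369] w 0.0601 gf 0.0 F [ 0.1 -0.8 -0.1]
[(0.89, [0.517, -0.165, -0.004]), (0.76, [0.616, -0.154, -0.002])] [(0.64, [0.544, -0.046, 0.019])]
[(0.43, [0.521, -0.165, 0.003]), (0.39, [0.612, -0.155, -0.0])] [(0.74, [0.549, -0.043, 0.016])]
t 10.9 [ 0.5196 -0.1649  0.1591] w 0.0599 gf 0.0 F [ 0.5 -0.4  0.1]
```

```bash
python3 - <<'E'
from h import *
arm.movel([0.52,-0.165,0.28],speed=0.25)
arm.set_gripper(0.045)
arm.move_ptp([0.57,0.117,0.30],QX)
cal=eyes.calibration('wrist'); im=eyes.get_image('wrist'); cv2.imwrite('pics/w1.png',im)
import pickle; pickle.dump(cal,open('cal1.pkl','wb'))
for k in ['wheel_axle','wheel_mark','guard_top','hold_lever_tip']: print(k,lm(k,'wrist'))
st()
E
```

```text
wheel_axle [(0.7, [0.6, 0.12, 0.108])]
wheel_mark []
guard_top [(0.66, [0.562, 0.118, 0.116])]
hold_lever_tip [(0.74, [0.59, -0.044, 0.098])]
t 13.5 [0.5702 0.1157 0.3   ] w 0.0453 gf 0.0 F [-1.   0.2 -0.2]
```

View pics/w1.png

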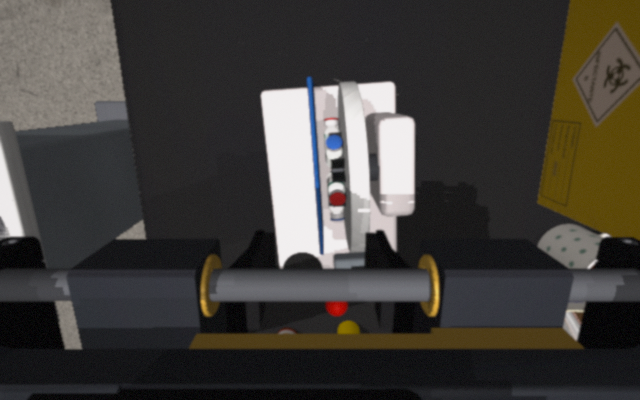

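Seen from above, the blue guard runs from (310,78) to (321,254), the wheel rim is at about x=350 and the housing is at (397,165). I'll get the yaw from the guard's edge and the base's corners.

```bash
cat >> h.py <<'E'
def bp(cal,uv,z):
    f=200/np.tan(np.radians(cal['vertical_fov'])/2); R_,t=np.array(cal['R']),np.array(cal['t'])
    d=(np.array(uv,float)-[cal['cx'],cal['cy']])/f; p=d.copy()
    for _ in range(20): p=d/(1+cal['k1']*(p@p))
    C=-R_.T@t; r=R_.T@np.r_[p,1]; return C+r*(z-C[2])/r[2]
E
python3 - <<'E'
from h import *
import pickle; c=pickle.load(open('cal1.pkl','rb'))
def ang(a,b): d=a-b; return np.degrees(np.arctan2(-d[0],d[1]))
g=[bp(c,p,.115) for p in [(310,78),(321,254)]]; print(g,ang(*g))
b=[bp(c,p,.016) for p in [(262,92),(276,265)]]; print(b,ang(*b))
b=[bp(c,p,.016) for p in [(394,82),(262,92)]]; print(b,np.degrees(np.arctan2(*(b[0]-b[1])[[1,0]])))
E
```

```text
[array([0.56121012, 0.20557985, 0.115     ]), array([0.57114654, 0.02504115, 0.115     ])] 3.1502450786678495
[array([0.49996172, 0.19419783, 0.016     ]), array([ 0.5083813 , -0.03838072,  0.016     ])] 2.073258267976892
[array([0.66044131, 0.20528944, 0.016     ]), array([0.49996172, 0.19419783, 0.016     ])] 3.9537348323172936
```

```bash
cat >> h.py <<'E'
Y=np.radians(3); ex=np.array([np.cos(Y),np.sin(Y),0]); ey=np.array([-np.sin(Y),np.cos(Y),0]); QW=down(*ex[:2])
C=np.array([0.602,0.117,0.108])
def rim(deg,r=0.078):
    a=np.radians(deg); return C-r*np.sin(a)*ey+np.array([0,0,r*np.cos(a)-0.019])
def stroke(a0,a1,v=0.1):
    """pinch the rim at a0 deg (clockwise from top, seen from robot), carry it to a1, let go, rise"""
    p=rim(a0); h=0.235
    cur=arm.get_state()['position']
    if cur[2]<h-.01: arm.movel([cur[0],cur[1],h],speed=.25)
    arm.movel([p[0],p[1],h],rot=QW,speed=.2)
    if arm.movel(p,speed=.12,max_force=8): print('touched'); st()
    arm.set_gripper(0.0,12); st()
    n=max(1,int(np.ceil(abs(a1-a0)/15)))
    for a in np.linspace(a0,a1,n+1)[1:]: arm.movel(rim(a),speed=v)
    st(); arm.set_gripper(0.04); p=rim(a1); arm.movel([p[0],p[1],h],speed=.25)
def look():
    for n in ['scene','side','wrist']: eyes.get_image(n); print(n,lm('wheel_mark',n))
E
python3 - <<'E'
from h import *
arm.set_gripper(0.04)
stroke(45,-45)
look(); st()
cv2.imwrite('pics/w2.png',eyes.get_image('wrist'))
E
```

```text
t 16.0 [0.6057 0.0621 0.1446] w 0.0159 gf 12.0 F [4.7 0.9 0.2]
t 18.1 [0.5988 0.1716 0.1433] w 0.0160 gf 12.0 F [ 3.4 -0.7 -4.9]
scene [(0.76, [0.606, 0.03, 0.121])]
side [(0.7, [0.607, 0.034, 0.123])]
wrist []
t 19.6 [0.5987 0.172  0.234 ] w 0.0399 gf 0.0 F [-0.2  0.1 -1.2]
```

View pics/w2.png

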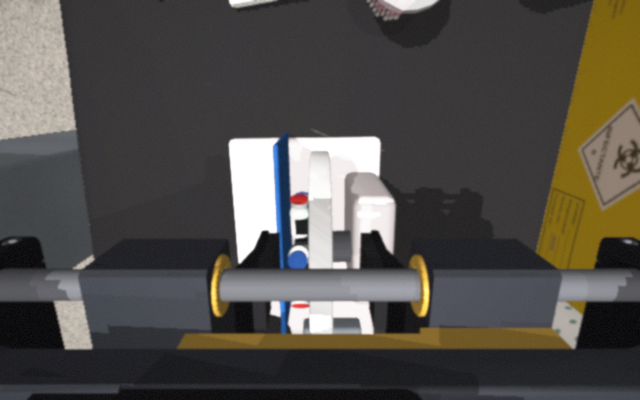

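The wrist view shows the wheel still in line and nothing disturbed. The mark isn't visible in it, but both fixed cameras put it 81° right of the top, which matches a 90° stroke.

```bash
python3 - <<'E'
from h import *
stroke(42,-38.6)
for n in ['scene','side']:
  for _ in range(3):
    im=eyes.get_image(n); print(n,lm('wheel_mark',n),lm('wheel_axle',n))
  x=[320,150] if n=='scene' else [300,230]
  cv2.imwrite(f'pics/{n}3.png',cv2.resize(im[x[1]-0:x[1]+110,x[0]-60:x[0]+80] if n=='scene' else im[180:280,250:370],None,fx=4,fy=4))
st()
E
```

```text
t 21.8 [0.6056 0.0651 0.1474] w 0.0160 gf 12.0 F [3.8 0.4 0. ]
t 23.8 [0.5992 0.1652 0.1491] w 0.0161 gf 12.0 F [ 4.   1.4 -3.9]
scene [(0.55, [0.6, 0.123, 0.19])] [(0.79, [0.606, 0.113, 0.107])]
scene [(0.89, [0.6, 0.123, 0.188]), (0.19, [0.514, -0.165, 0.0])] [(0.56, [0.602, 0.114, 0.108])]
scene [(0.93, [0.599, 0.122, 0.189])] [(0.83, [0.603, 0.115, 0.108])]
side [(0.58, [0.602, 0.123, 0.191])] [(0.58, [0.601, 0.116, 0.111])]
side [(0.86, [0.601, 0.123, 0.19])] [(0.98, [0.601, 0.119, 0.107])]
side [(0.72, [0.603, 0.122, 0.19])] [(0.74, [0.602, 0.118, 0.108])]
t 25.9 [0.5995 0.1656 0.235 ] w 0.0397 gf 0.0 F [-0.5 -0.4 -0.9]
```

View pics/scene3.png

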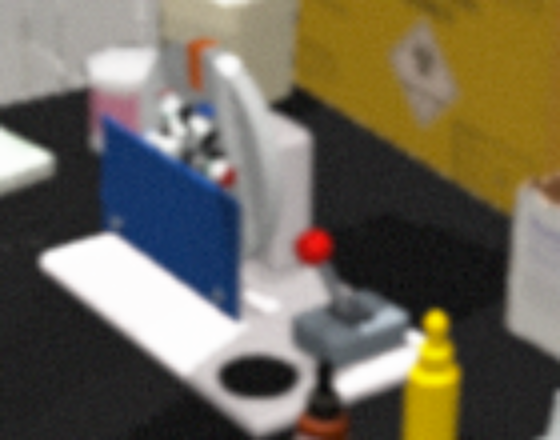

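The crop shows the orange mark at about (203,62), near the top of the rim, with the lever still toward the robot. By the numbers the mark is about 4° left of the top, so I'll nudge it clockwise and check.

```bash
python3 - <<'E'
from h import *
stroke(-38.6,-34.3)
m=[];a=[]
for n in ['scene','side']*3:
    eyes.get_image(n)
    m+= [d['location'] for d in finder.landmark_of('wheel_mark',n)[:1]]; a+=[d['location'] for d in finder.landmark_of('wheel_axle',n)[:1]]
print(np.round(m,3),np.mean(m,0),np.mean(a,0)); st()
E
```

```text
t 27.6 [0.5992 0.1657 0.1502] w 0.0164 gf 12.0 F [-1.5  0.5  3.7]
t 27.8 [0.5995 0.161  0.1538] w 0.0160 gf 12.0 F [-2.8  1.5  3.5]
[[0.601 0.117 0.19 ]
 [0.603 0.118 0.191]
 [0.603 0.118 0.189]
 [0.589 0.06  0.002]
 [0.598 0.115 0.193]
 [0.601 0.116 0.191]] [0.59915    0.10736667 0.15906667] [0.60246667 0.11685    0.12341667]
t 29.9 [0.5997 0.1609 0.235 ] w 0.0397 gf 0.0 F [-0.4  0.5  0.6]
```

The mark is on top (y 0.117 against the axle's 0.117). Next, the lever.

```bash
python3 - <<'E'
from h import *
b=np.array([0.5905,-0.045,0])
s=b-0.05*ex; e=b+(0.072-0.016)*ex
arm.movel([s[0],s[1],0.235],speed=.25)
arm.set_gripper(0.0,12)
arm.movel([s[0],s[1],0.098],speed=.15)
print(arm.movel([e[0],e[1],0.098],speed=.06,max_force=10)); st()
for n in ['scene','side']: eyes.get_image(n); print(lm('hold_lever_tip',n),lm('wheel_mark',n))
E
```

```text
True
t 34.5 [ 0.6385 -0.0425  0.0967] w 0.0007 gf 0.8 F [-1.4  0.3  0.1]
[(0.59, [0.658, -0.038, 0.103])] [(0.89, [0.602, 0.116, 0.192])]
[(0.49, [0.663, -0.041, 0.106])] [(0.73, [0.601, 0.117, 0.19])]
```

```bash
python3 - <<'E'
from h import *
Q=np.load('q.npy'); P=np.load('park.npy'); 
p=arm.get_state()['position']-0.03*ex
arm.movel(p,speed=.1); arm.movel([p[0],p[1],0.24],speed=.25)
arm.set_gripper(0.07,15)
arm.movel([P[0],P[1],0.2],rot=Q,speed=.2)
arm.movel([P[0],P[1],0.12],speed=.15)
print(arm.movel([P[0],P[1],0.0375],speed=.08,max_force=8)); st()
arm.set_gripper(0.0,15); st()
arm.movel([P[0],P[1],0.16],speed=.12)
T=np.array([0.5468,-0.046])
arm.movel([*T,0.16],speed=.12); arm.movel([*T,0.075],speed=.1); arm.hold(.2)
eyes.get_image('scene'); print(lm('dropper_bottle','scene'),lm('bottle_pad','scene'))
eyes.get_image('side'); print(lm('dropper_bottle','side'),lm('bottle_pad','side'))
im=eyes.get_image('scene'); cv2.imwrite('pics/scene4.png',cv2.resize(im[150:270,260:400],None,fx=4,fy=4)); st()
E
```

```text
False
t 40.4 [ 0.5204 -0.1651  0.0381] w 0.0700 gf 0.0 F [-0.1 -0.6 -0.1]
t 41.2 [ 0.52   -0.1651  0.0375] w 0.0315 gf 15.0 F [-1.1 -0.2  0.4]
[(0.67, [0.613, -0.155, -0.002]), (0.64, [0.544, -0.044, 0.036]), (0.63, [0.567, 0.116, 0.115])] [(0.69, [0.546, -0.045, 0.018])]
[(0.68, [0.611, -0.153, 0.003]), (0.41, [0.547, -0.047, 0.036])] [(0.81, [0.547, -0.042, 0.021])]
t 45.1 [ 0.5468 -0.046   0.0751] w 0.0317 gf 15.0 F [ 0.5  0.  -0.4]
```

View pics/scene4.png

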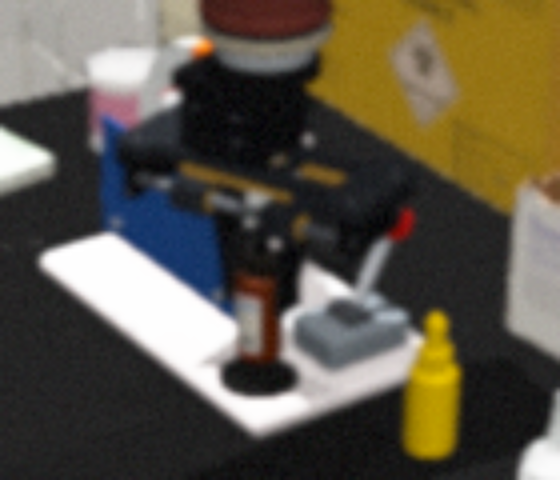

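The crop shows the bottle held upright over the pad at (260,375), the lever fully over at (402,222) and the orange mark at (205,45). I'll lower it and release.

```bash
python3 - <<'E'
from h import *
T=np.array([0.547,-0.0455])
print(arm.movel([*T,0.054],speed=.03,max_force=4)); st()
arm.set_gripper(0.06); arm.hold(.2)
arm.movel([*T,0.2],speed=.15); arm.movel([0.52,-0.1,0.32],speed=.25)
for n in ['scene','side']:
    im=eyes.get_image(n)
    for k in ['dropper_bottle','bottle_pad','hold_lever_tip','wheel_mark','cotton_buds','plaster_box']: print(n,k,lm(k,n)[:2])
    if n=='scene': cv2.imwrite('pics/scene5.png',cv2.resize(im[150:270,260:400],None,fx=4,fy=4))
st()
E
```

```text
True
t 45.7 [ 0.5467 -0.0456  0.0561] w 0.0316 gf 15.0 F [ 0.6 -0.5  3.7]
scene dropper_bottle [(0.86, [0.542, -0.049, 0.015]), (0.54, [0.613, -0.153, -0.001])]
scene bottle_pad [(0.76, [0.543, -0.046, 0.02])]
scene hold_lever_tip [(0.41, [0.661, -0.036, 0.105])]
scene wheel_mark [(0.59, [0.6, 0.116, 0.191])]
scene cotton_buds [(0.62, [0.665, 0.357, 0.003])]
scene plaster_box [(0.59, [0.439, -0.397, -0.002])]
side dropper_bottle [(0.67, [0.614, -0.158, -0.001]), (0.59, [0.548, -0.047, 0.023])]
side bottle_pad [(0.57, [0.552, -0.044, 0.016])]
side hold_lever_tip [(0.41, [0.66, -0.041, 0.102])]
side wheel_mark [(0.67, [0.604, 0.116, 0.191]), (0.59, [0.606, 0.12, 0.107])]
side cotton_buds [(0.72, [0.66, 0.36, 0.0])]
side plaster_box [(0.7, [0.434, -0.395, -0.004])]
t 49.1 [ 0.52 -0.1   0.32] w 0.0601 gf 0.0 F [0.7 0.5 0.2]
```

View pics/scene5.png

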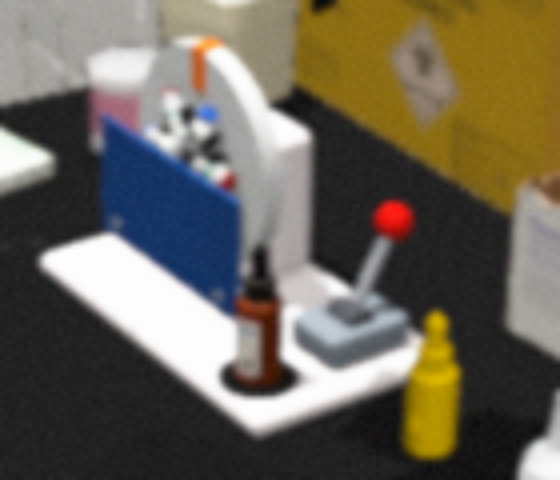

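The bottle stands upright and centred on its pad at (258,375), the mark is upright on top at (200,65), and the lever is over at (393,220). The tub and box haven't moved, so I'm handing in.

```bash
python3 -c "
from h import *
print(arm.finish_job())"
```

```text
the job is handed in; nothing more can be done
None
```

The job is handed in at about 49 s of the 72 s allowed: by the last pictures, the orange mark is at the top, the lever is fully over, the bottle stands upright on its pad, and the tub and box have not moved; no verdict came back.

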